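Show a turned file handle to the inspection camera

ROBOT

A 6-joint arm with a two-finger parallel gripper is mounted at the origin on the work surface. World frame = base frame: x ahead of the robot, y to its left, z up, the work surface at z = 0. Lengths are in m, angles in rad, forces in N, time in s.
With the tool pointing down it reaches from about 0.275 to 0.875 m from the base axis. Payload 12.5 kg.
Tool frame: the origin (TCP) lies at the very end of the fingers, on their centre line; the grasp point (between the pads) lies 19 mm behind it; z points along the fingers, y is the line along which they close (so a half turn about z gives the same grasp; the last joint's range is limited). The gripper opens to 85 mm and grips with 20 to 120 N. Pads are 22 mm wide; open, the fingers measure 114 mm over their backs; the gripper's body (76 mm by 85 mm) begins 54 mm behind the grasp point. The pads swing forward as they close: fully open they stand 13 mm farther back than shut.
Start: joints at [1.21, 0.351, 1.652, -0, 1.139, -0.085], TCP at [0.15, 0.529, 0.231] pointing down, gripper open.
Joint ranges: [-2.75, 2.75], [-0.79, 2.1], [0.01, 2.65], [-1.57, 4.71], [0.07, 3.14], [-2.87, 2.87]. Speed limits (rad/s): [2.22, 2.22, 2.79, 3.14, 3.14, 3.14].

INTERFACE

Orientations are given as a 3x3 rotation matrix whose columns are the frame's x, y, z axes.
In Python, from workcell import robot gives the robot as it stands. The module is installed in compiled form; this text tells all that it offers.
- The arm moves only by the shell command python3 -m handwheel 'ROWS' [FORCE]. ROWS is text: rows parted by semicolons, each of 7 numbers parted by spaces: the shift along the tool's x, y, z in units of 50 mm (1.0 is 50 mm), then the turn, a rotation vector about the tool's x, y, z in units of 5 degrees (1.0 is 5 degrees), then the finger opening in mm, from 0 to 85.4. In form: x y z wx wy wz claw; .... A call has 1 to 12 rows; each row shifts and turns the commanded pose from where the row before left it, along the tool's axes as they then stand; what a row does not reach is not made up. A row lasts 1/10 s, in which the tool goes at most 50 mm and 8.59 degrees, less where a joint would pass 70% of its speed; a pose out of reach is approached as far as the arm can. A call is refused whole if a number of a shift passes 1 or a number of a turn 1, either way. A call with a gripper value outside its range is refused whole. The fingers move at their own pace and stop on an object; FORCE is the grip in N (left out, the last holds). Time passes only in rows, so rows that do not move let the fingers close. It gives the time, the measured TCP pose, the force, the opening and the grip force at its end, in the units of the state.
- robot.get_state(): the state, without advancing time (a new reading comes with each control period).
- robot.get_image(name): name is "scene" or "top"; returns a dict with "image" (400x640x3 uint8, blue, green, red), "z_map" (400x640 float32, m along the optical axis (not along the pixel's ray), 0 where there is no reading), "fovy" (degrees; the focal length in pixels is half the picture's height over the tangent of half this angle, whatever the lens; pixels are square), "cx", "cy" (the principal point, pixels), "cam_to_world" (4x4, takes a point from camera to world coordinates). Camera axes: x right, y up, looking along -z (the intrinsics and any distortion apply to the point x, -y, -z); pixel columns grow to the right and rows downward; lengths in m; the calibration is good to about 2 mm. A picture is of the moment at which its call begins.
- robot.hand_in(): hands the job in; it is judged then, once.
Trained networks look in a picture, given as the dict that the camera call returned (one of the last four; its "shot" number tells which), for a name from the list of things; names that differ only in an ending like _2 or _b are one class to them, and where a whole thing is asked for, a point or a joint stands for the part that bears it (a point fixed in the world has none). Each returns a list of dicts, best first, with "p" (0 to 1); they miss things now and then, are a little off and sometimes report something else, mostly with a low value. They report only what shows in the picture. A call takes as long as a camera call.
- robot.trace(name, picture): "mask" (400x640 bool, what is visible of it).
- robot.mark_of(name, picture): "centre" ([x, y, z] in m, in the coordinates of the camera as it stood for that picture, good to about 4 mm: a listed point, or the origin of a listed thing).
The state is a dict: "t": time; "joint_pos": joint angles; "dq": joint speeds; "joint_torque": joint torques, N m; "eef_pos": TCP position; "ee_rot": TCP orientation; "contact_force": force on the tool from outside, world axes, zero at the start; "ft_torque": the same for the moment, N m; "width": opening from 0.0 (shut) to 1.0 (fully open); "finger_force": force on a finger pad.
Only numpy, scipy, OpenCV 4.12 (cv2) and the standard library are available. Lean on these libraries where they do the work, as an engineer would, in place of code of your own. Each camera call takes 0.05 s, during which the arm holds its last target. There are 200 camera calls.

TASK

Open the wooden case by lifting its lid right over until it rests on its stop, then take out the dark file handle with the brass ferrule and show its bored brass end to the inspection camera: held in the air, level and in line with the camera's axis, brass end facing the lens, centred on it and 60 mm in front of the glass. Finish while still holding it there steadily; leave the lid open, the pale handle in its cradle and the other things where they are, and do not touch the camera or its stand.

Things in the scene. Friction and masses are not known exactly. Their poses are not given: they have to be found in the camera images.
- handle: the one wanted: turned DARK wooden file handle with BRASS ferrule, a straight round bar 110 long, 40 to 85 g. Origin on its axis at mid length; own +y runs along it to the brass end: wood 24 thick from y = -51 to +33 (rounded butt to -55), brass 20 thick from +33 to +55. It lies level along the case's y, brass to the case's +y, in either cradle place, its axis 32 above the table
- handle_end (a point): centre of the outer face of that handle's brass ferrule (the dark bored hole is there), at y = +55 of handle, with the same axes
- spare: a second handle of the same size and shape but PALE wood with a BLACK ferrule, lying in the other cradle place; must stay where it is
- case: wooden case fixed to the bench, 180 (x) by 190 (y) by 60 high, walls and floor 6. Origin: centre of its underside. Hinge along its far (+x) upper edge. Handle places at x = -45 and x = +23, y = 0: each handle rests on two ribs 8 wide centred at y = -29 and +29 (lips up to 28 above the table); in the 50 gap between the ribs fingers can pass beside the handle down to the inner floor
- lid (a joint): angle of the case's lid: 0 shut, growing as it opens up and away, 1.7 resting open on its stop. It falls shut by itself from below about 1.4 and stays open by its own weight beyond about 1.6. Lid: wooden frame 25 wide around a clear window, 180 x 190 x 10 thick, 250 g
- lid_hinge (a point): middle of the hinge line, 60 above the table, at x = +90 of the case; the axes turn with the lid: the panel lies on its -x side, y runs along the hinge, z points out of the lid's upper face (straight up when shut)
- lid_bar (a point): middle of the lid's bright steel pull bar: round, 10 thick, 80 long, parallel to the hinge, on two end posts (65 clear between), its axis 35 off the lid's upper face near the front edge; in the lid's axes 166 towards -x and 45 towards +z from lid_hinge (105 above the table when shut). It can turn in a pinch across it, so a vertical tool can carry it round the whole arc
- lens (a point): centre of the front glass of the inspection camera, a black barrel 32 in diameter (38 at its silver lens ring), 75 long, level, that looks along this point's own -x axis (about to the robot's right). The head sits stiffly on a fixed post at a height that differs from time to time, the lens 160 to 230 above the table
- stand: the camera's fixed stand: base plate 120 x 100 x 15, round post 18 in diameter reaching 300 high, 100 behind the lens glass. Origin under the camera's axis, 50 behind the lens glass; the camera looks along its -x
- tray: pink plastic sorting tray, 200 x 280 x 22, right of the case, loose, a bystander; origin at its underside
- bowl: dark wooden bowl, 100 across, 45 high, behind the case, loose, a bystander; origin at its underside
- tub: green open plastic tub, 68 across, 45 high, behind the case, loose, a bystander; origin at its underside
- pot: white pot with pens, 72 across, about 175 high with the pens, at the back left, loose, a bystander; origin at its underside
- spray: green spray can, 60 across, 190 high, at the left, loose, a bystander; origin at its underside
- oil: clear oil bottle with a red cap, 48 across, 130 high, at the left, loose, a bystander; origin at its underside
- driver: screwdriver lying between the robot and the case, loose, a bystander

How it is judged:
By the outcome, as a careful person would: the job done as asked, in the order asked, and still so for the second after the job is handed in, while the arm keeps its last pose, push and grip.
It also fails if it takes over 51 s, if anything falls off the work surface, if the arm or the gripper's body presses on something with over 40 N, if the wrist force passes 120 N, or if a joint passes its speed limit or range.

## Working session

There is one attempt and no reset: what is moved stays moved. The work goes in short steps, Python scripts to look and compute and a shell command to move; the robot and the scene stay as the last step left them, time stands still between calls to the robot, and variables do not carry over. Pictures are saved under pics/ and viewed, at most 10 in all, crops included, and the job is handed in when it is done.

```bash
mkdir -p pics; cat > h.py <<'E'
import numpy as np, cv2
from workcell import robot
def w(p,c): return (np.array(p['cam_to_world'])@np.r_[c,1])[:3]
def deproj(p,m):
    v,u=np.nonzero(m&(p['z_map']>0)); z=p['z_map'][v,u]; f=200/np.tan(np.radians(p['fovy']/2))
    c=np.c_[(u-p['cx'])/f*z,-(v-p['cy'])/f*z,-z,np.ones(len(z))]
    return (c@np.array(p['cam_to_world']).T)[:,:3]
E
python3 - <<'E'
from h import *
np.set_printoptions(precision=4,suppress=True)
for n in('scene','top'):
    p=robot.get_image(n); cv2.imwrite(f'pics/{n}0.png',p['image'])
    print(n,{k:v for k,v in p.items() if k not in('image','z_map')})
    for o in ['handle','handle_end','spare','case','lid_hinge','lid_bar','lens','stand','tray','bowl','tub','pot','spray','oil','driver']:
        r=robot.mark_of(o,p)
        print(o,[(round(q['p'],2),w(p,q['centre'])) for q in r[:2]])
s=robot.get_state();print(s)
E
```

```text
scene {'fovy': 42.16530099692341, 'cx': 323.9333287659296, 'cy': 192.13466233372682, 'cam_to_world': array([[-0.1061, -0.6653,  0.739 ,  2.0461],
       [ 0.9944, -0.0724,  0.0776,  0.1904],
       [ 0.0019,  0.7431,  0.6692,  1.4721],
       [ 0.    ,  0.    ,  0.    ,  1.    ]]), 'shot': 1}
handle []
handle_end []
spare []
case []
lid_hinge []
lid_bar []
lens []
stand []
tray []
bowl []
tub []
pot []
spray []
oil []
driver []
top {'fovy': 42.64830271528046, 'cx': 319.9355864485174, 'cy': 198.292410014037, 'cam_to_world': array([[-0.0011,  0.9972, -0.0747,  0.4282],
       [-1.    , -0.001 ,  0.002 ,  0.0249],
       [ 0.0019,  0.0747,  0.9972,  1.8511],
       [ 0.    ,  0.    ,  0.    ,  1.    ]]), 'shot': 2}
handle []
handle_end []
spare []
case [(0.72, array([ 0.5007, -0.1865,  0.0004])), (0.21, array([ 0.5135,  0.5394, -0.0011]))]
lid_hinge [(0.65, array([ 0.5883, -0.1857,  0.058 ])), (0.44, array([0.5181, 0.5391, 0.0012]))]
lid_bar [(0.75, array([ 0.429 , -0.1885,  0.0977]))]
lens [(0.91, array([0.452 , 0.3178, 0.2044]))]
stand [(0.68, array([ 0.3299, -0.2251,  0.0031])), (0.5
[... 326 characters left out ...]
ray [(0.69, array([0.5156, 0.5385, 0.    ]))]
oil [(0.58, array([ 0.398 ,  0.5455, -0.0022]))]
driver [(0.68, array([ 0.3357, -0.2229, -0.0012]))]
{'t': 1.6, 'joint_pos': array([ 1.2104,  0.3507,  1.6518, -0.    ,  1.139 , -0.0846]), 'dq': array([-0.0014, -0.0009,  0.0013, -0.0004, -0.001 , -0.0007]), 'joint_torque': array([  0.0005, -50.6031, -29.1639,  -0.0001,   0.0008,  -0.    ]), 'eef_pos': array([0.1497, 0.5292, 0.2313]), 'ee_rot': array([[-0.9622,  0.2723,  0.    ],
       [ 0.2723,  0.9622,  0.    ],
       [-0.    ,  0.    , -1.    ]]), 'contact_force': array([0.2553, 0.1367, 0.2873]), 'ft_torque': array([-0.0429, -0.0139, -0.0555]), 'finger_force': 0.0, 'width': 1.0003370525177115}
```

View pics/scene0.png

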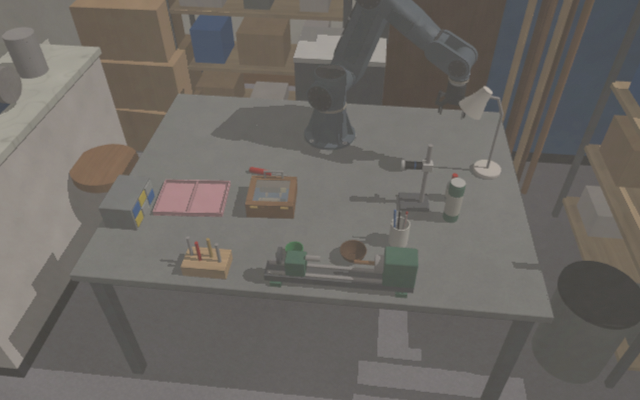

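View pics/top0.png

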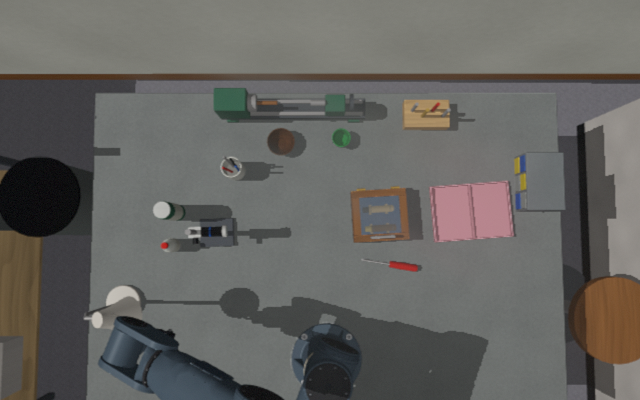

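```bash
python3 - <<'E'
from h import *
np.set_printoptions(precision=4,suppress=True)
P=robot.get_image('top'); pts_all=deproj(P,np.ones((400,640),bool))
S=robot.get_image('scene'); ps=deproj(S,np.ones((400,640),bool))
cv2.imwrite('pics/crop.png',cv2.resize(np.hstack([P['image'][170:260,335:425],P['image'][190:280,180:270]]),None,fx=4.4,fy=4.4,interpolation=cv2.INTER_CUBIC))
def box(a,x0,x1,y0,y1,z0,z1): return a[(a[:,0]>x0)&(a[:,0]<x1)&(a[:,1]>y0)&(a[:,1]<y1)&(a[:,2]>z0)&(a[:,2]<z1)]
for n,a in(('top',pts_all),('scene',ps)):
    c=box(a,.36,.64,-.32,-.06,.062,.08)
    r=cv2.minAreaRect((c[:,:2]*1000).astype(np.float32)); print(n,'lid',len(c),r,c[:,2].mean())
    b=box(a,.36,.5,-.32,-.06,.095,.13)
    if len(b)>3: print(' bar',len(b),b.mean(0),b.min(0),b.max(0),np.polyfit(b[:,1],b[:,0],1))
    for lo in np.arange(.3,.44,.01):
        d=box(a,.40,.50,lo,lo+.01,.14,.26)
        if len(d): print('  barrel',round(lo,3),len(d),d.mean(0),d[:,0].min(),d[:,0].max(),d[:,2].max())
m=robot.trace('lens',P)
print([(x['p'],x['mask'].sum()) for x in m[:2]])
for k in range(3):
  for o in('lens','lid_bar','stand','case','lid_hinge'):
    for pic,nm in((S,'S'),(P,'T')):
      if k==0: 
        q=robot.mark_of(o,pic); 
        if q: print(nm,o,[(round(x['p'],2),w(pic,x['centre'])) for x in q[:1]])
for o in('handle','spare'):
    q=robot.trace(o,P); print(o,[(x['p'],x['mask'].sum(),np.argwhere(x['mask']).mean(0)) for x in q[:2]])
E
```

```text
top lid 2383 ((507.5682373046875, -185.77847290039062), (187.36172485351562, 191.32168579101562), 3.478377103805542) 0.06807203235919213
 bar 72 [ 0.4283 -0.1908  0.1073] [ 0.4234 -0.2301  0.0977] [ 0.4336 -0.1517  0.1168] [-0.0604  0.4167]
  barrel 0.32 37 [0.4465 0.3255 0.2109] 0.43068457768376556 0.46607333059177447 0.2293143429007245
  barrel 0.33 31 [0.4471 0.3346 0.2145] 0.4307013070502339 0.46251349454775315 0.2220582322228879
  barrel 0.34 29 [0.4461 0.3452 0.2118] 0.4307274800300942 0.45953083435381625 0.2229135502561186
  barrel 0.35 30 [0.4449 0.3548 0.2114] 0.43072526405439276 0.4595038759542785 0.2179215820443423
  barrel 0.36 32 [0.4456 0.3648 0.2111] 0.4307321189539462 0.4595099198553927 0.2213606420011338
  barrel 0.37 31 [0.4447 0.3754 0.2116] 0.4307542634755505 0.4594851957552226 0.22109096120669136
  barrel 0.38 31 [0.4446 0.3852 0.2118] 0.4307567322722231 0.4596013088450426 0.2209325385442602
  barrel 0.39 31 [0.4447 0.3949 0.2135] 0.43076135187783743 0.45958081066455164 0.22190872857840138
  barrel 0.4 37 [0.4438 0.4052 0.2127] 0.42758596453538666 0.4597078113350
[... 257 characters left out ...]
2134] 0.4244254776485793 0.45950544333840493 0.21996133228802428
  barrel 0.44 6 [0.4446 0.4419 0.2133] 0.42764121294127383 0.4595451631638349 0.2185897221059403
scene lid 0 ((0.0, 0.0), (0.0, 0.0), 0.0) nan
[(0.91, np.int64(374))]
T lens [(0.78, array([0.4496, 0.3217, 0.2021]))]
T lid_bar [(0.59, array([ 0.4274, -0.1895,  0.1016]))]
T stand [(0.77, array([ 0.4441,  0.3736, -0.0039]))]
T case [(0.62, array([ 0.5024, -0.1848,  0.0011]))]
T lid_hinge [(0.92, array([ 0.5896, -0.1833,  0.0594]))]
handle [(0.5, np.int64(361), array([232.2825, 208.6537]))]
spare [(0.25, np.int64(2843), array([214.9508, 379.4812]))]<stdin>:9: RuntimeWarning: Mean of empty slice.
  ret = ret.dtype.type(ret / rcount)
```

View pics/crop.png

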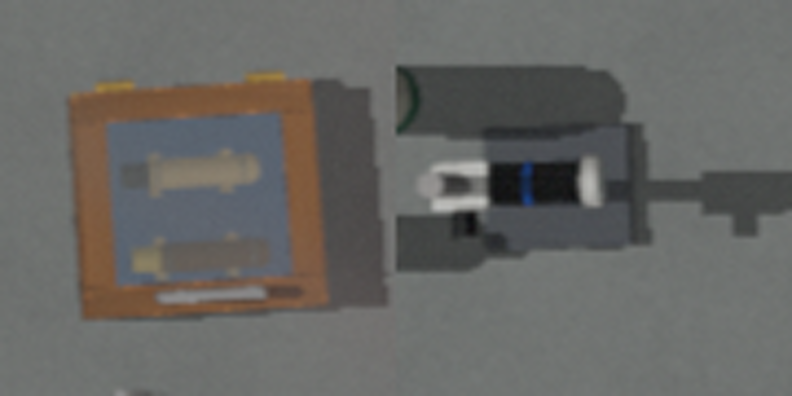

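```bash
python3 -m handwheel '-.463 -.617 0 0 0 0 40;-.463 -.617 0 0 0 0 40;-.463 -.617 0 0 0 0 40;-.463 -.617 0 0 0 0 40;-.463 -.617 0 0 0 0 40;-.463 -.617 0 0 0 0 40;-.463 -.617 0 0 0 0 40;-.463 -.617 0 0 0 0 40;-.463 -.617 0 0 0 0 40;-.463 -.617 0 0 0 0 40;-.463 -.617 0 0 0 0 40;-.463 -.617 0 0 0 0 40' 40
python3 -m handwheel '-.463 -.617 0 0 0 1 40;-.463 -.617 0 0 0 0 40;-.463 -.617 0 0 0 0 40;-.463 -.617 0 0 0 0 40;-.463 -.617 0 0 0 0 40;-.463 -.617 0 0 0 0 40;-.463 -.617 0 0 0 0 40;0 0 0 0 0 1 40;0 0 0 0 0 1 40;0 0 0 0 0 1 40;0 0 0 0 0 1 40;0 0 0 0 0 1 40'
cat > g.py <<'E'
import sys
from h import *
from scipy.spatial.transform import Rotation as Ro
# usage: g.py x y z yawdeg : remaining shift/turn in tool units to reach TCP target, tool down, tool y at yawdeg
np.set_printoptions(precision=3,suppress=True)
s=robot.get_state(); R=s['ee_rot']; x,y,z,a=map(float,sys.argv[1:5]); a=np.radians(a)
T=np.c_[[-(-np.sin(a))*-1*-1 if 0 else -np.sin(a)*-1*-1,np.cos(a),0],[np.cos(a),np.sin(a),0],[0,0,-1]]
T[:,0]=np.cross(T[:,1],T[:,2])
print('t',s['t'],'pos',s['eef_pos'],'F',s['contact_force'],'w',s['width'],'ff',s['finger_force'],'q',s['joint_pos'])
print('shift',R.T@(np.array([x,y,z])-s['eef_pos'])/.05,'turn',np.degrees(Ro.from_matrix(R.T@T).as_rotvec())/5)
E
sed -i "s/^T=.*/T=np.c_[[0,0,0],[np.cos(a),np.sin(a),0],[0,0,-1.]]/" g.py
python3 g.py .428 -.1905 .14 3.46
```

```text
t: 3.55
eef_pos: [0.3166, 0.0959, 0.2316]
ee_rot: [[-0.962, 0.272, 0.001], [0.272, 0.962, 0.0], [-0.001, 0.0, -1.0]]
contact_force: [1.3, 0.0, 0.2]
width: 0.467
finger_force: 0.0
t: 4.75
eef_pos: [0.3942, -0.161, 0.2314]
ee_rot: [[-0.694, 0.72, 0.0], [0.72, 0.694, -0.0], [-0.0, 0.0, -1.0]]
contact_force: [0.4, -0.1, -0.4]
width: 0.468
finger_force: 0.0
t 4.75 pos [ 0.394 -0.161  0.231] F [ 0.429 -0.108 -0.403] w 0.4680288750410022 ff 0.0 q [-0.497  0.121  1.951 -0.     1.069 -1.265]
shift [-0.893  0.077  1.827] turn [0.001 0.001 8.105]
```

```bash
python3 -m handwheel '-.89 .08 0 0 0 1 40;0 0 .5 0 0 1 40;0 0 .5 0 0 1 40;0 0 .5 0 0 1 40;0 0 0 0 0 1 40;0 0 0 0 0 1 40;0 0 0 0 0 1 40;0 0 0 0 0 1 40;0 0 0 0 0 .1 40;0 0 0 0 0 0 40'
python3 g.py .428 -.1905 .086 3.46
python3 - <<'E'
from h import *
P=robot.get_image('top'); a=deproj(P,np.ones((400,640),bool))
cv2.imwrite('pics/c2.png',cv2.resize(P['image'][160:270,320:430],None,fx=5,fy=5,interpolation=cv2.INTER_CUBIC))
E
```

```text
t: 5.75
eef_pos: [0.4281, -0.1901, 0.1563]
ee_rot: [[-0.067, 0.998, 0.0], [0.998, 0.067, -0.0], [-0.0, 0.0, -1.0]]
contact_force: [0.1, 0.2, 0.6]
width: 0.466
finger_force: 0.0
t 5.75 pos [ 0.428 -0.19   0.156] F [0.125 0.23  0.603] w 0.46648724139020636 ff 0.0 q [-0.517  0.306  1.93  -0.     0.906 -0.584]
shift [-0.007 -0.003  1.407] turn [0.001 0.001 0.071]
```

```bash
python3 -m handwheel '0 0 .4 0 0 .07 40;0 0 .4 0 0 0 40;0 0 .4 0 0 0 40;0 0 .2 0 0 0 40;0 0 0 0 0 0 20' 20
python3 -m handwheel '0 0 0 0 0 0 8;0 0 0 0 0 0 4;0 0 0 0 0 0 4;0 0 0 0 0 0 4' 20;python3 g.py .428 -.1905 .086 3.46
```

```text
t: 6.3
eef_pos: [0.4276, -0.1898, 0.0854]
ee_rot: [[-0.059, 0.998, -0.002], [0.998, 0.059, 0.001], [0.001, -0.002, -1.0]]
contact_force: [-0.5, -0.5, -0.4]
width: 0.312
finger_force: 0.0
t: 6.7
eef_pos: [0.4298, -0.1903, 0.0875]
ee_rot: [[-0.059, 0.998, 0.004], [0.998, 0.059, -0.001], [-0.001, 0.004, -1.0]]
contact_force: [9.0, 3.3, -4.2]
width: 0.103
finger_force: 22.0
t 6.7 pos [ 0.43  -0.19   0.087] F [ 9.027  3.34  -4.164] w 0.10320630701871578 ff 21.97494238615036 q [-0.517  0.425  1.975  0.002  0.738 -0.576]
shift [-0.001 -0.037  0.03 ] turn [ 0.046  0.016 -0.021]
```

```bash
python3 -m handwheel '0 .05 0 0 0 0 4;0 0 0 0 0 0 4' 35;python3 - <<'E'
import numpy as np
t=np.linspace(0,1.68,29);x=-166*np.cos(t)+45*np.sin(t);z=166*np.sin(t)+45*np.cos(t)
print('; '.join(f'0 {a/50:.3f} {-b/50:.3f} 0 0 0 4' for a,b in zip(np.diff(x),np.diff(z))))
E
```

```text
t: 6.9
eef_pos: [0.4298, -0.1902, 0.0869]
ee_rot: [[-0.059, 0.998, -0.002], [0.998, 0.059, -0.0], [-0.0, -0.002, -1.0]]
contact_force: [-7.4, -3.7, 3.9]
width: 0.101
finger_force: 35.1
0 0.060 -0.197 0 0 0 4; 0 0.072 -0.194 0 0 0 4; 0 0.083 -0.189 0 0 0 4; 0 0.094 -0.184 0 0 0 4; 0 0.105 -0.178 0 0 0 4; 0 0.116 -0.171 0 0 0 4; 0 0.126 -0.164 0 0 0 4; 0 0.135 -0.156 0 0 0 4; 0 0.144 -0.147 0 0 0 4; 0 0.153 -0.139 0 0 0 4; 0 0.161 -0.129 0 0 0 4; 0 0.168 -0.119 0 0 0 4; 0 0.175 -0.109 0 0 0 4; 0 0.181 -0.098 0 0 0 4; 0 0.187 -0.087 0 0 0 4; 0 0.192 -0.076 0 0 0 4; 0 0.196 -0.064 0 0 0 4; 0 0.200 -0.052 0 0 0 4; 0 0.202 -0.040 0 0 0 4; 0 0.204 -0.028 0 0 0 4; 0 0.206 -0.016 0 0 0 4; 0 0.206 -0.003 0 0 0 4; 0 0.206 0.009 0 0 0 4; 0 0.205 0.021 0 0 0 4; 0 0.204 0.034 0 0 0 4; 0 0.201 0.046 0 0 0 4; 0 0.198 0.058 0 0 0 4; 0 0.194 0.070 0 0 0 4
```

```bash
python3 -m handwheel '0 .04 -.197 0 0 0 4;0 .072 -.194 0 0 0 4;0 .083 -.189 0 0 0 4;0 .094 -.184 0 0 0 4;0 .105 -.178 0 0 0 4;0 .116 -.171 0 0 0 4' ; python3 g.py .5 0 .1 3.46
```

```text
t: 7.5
eef_pos: [0.4555, -0.1886, 0.1431]
ee_rot: [[-0.059, 0.998, -0.002], [0.998, 0.059, -0.0], [-0.0, -0.002, -1.0]]
contact_force: [-10.1, -4.2, 3.0]
width: 0.105
finger_force: 34.5
t 7.5 pos [ 0.456 -0.189  0.143] F [-10.059  -4.238   2.977] w 0.10485356725166428 ff 34.45698469877243 q [-0.486  0.367  1.879 -0.002  0.897 -0.544]
shift [3.713 1.112 0.859] turn [-0.023  0.003 -0.016]
```

```bash
python3 -m handwheel '-.02 .106 -.164 0 0 0 4;0 .135 -.156 0 0 0 4;0 .144 -.147 0 0 0 4;0 .153 -.139 0 0 0 4;0 .161 -.129 0 0 0 4;0 .168 -.119 0 0 0 4' ; python3 -m handwheel '0 .175 -.109 0 0 0 4;0 .181 -.098 0 0 0 4;0 .187 -.087 0 0 0 4;0 .192 -.076 0 0 0 4;0 .196 -.064 0 0 0 4;0 .2 -.052 0 0 0 4'
```

```text
t: 8.1
eef_pos: [0.4989, -0.1862, 0.1862]
ee_rot: [[-0.059, 0.998, -0.002], [0.998, 0.059, 0.001], [0.001, -0.002, -1.0]]
contact_force: [-8.0, 4.4, 8.5]
width: 0.101
finger_force: 35.3
t: 8.7
eef_pos: [0.5564, -0.1827, 0.2102]
ee_rot: [[-0.059, 0.998, 0.0], [0.998, 0.059, 0.001], [0.001, 0.0, -1.0]]
contact_force: [-1.1, 1.7, -3.9]
width: 0.1
finger_force: 35.4
```

```bash
python3 -m handwheel '0 .202 -.04 0 0 0 4;0 .204 -.028 0 0 0 4;0 .206 -.016 0 0 0 4;0 .206 -.003 0 0 0 4;0 .206 .009 0 0 0 4;0 .205 .021 0 0 0 4' ; python3 -m handwheel '0 .204 .034 0 0 0 4;0 .201 .046 0 0 0 4;0 .198 .058 0 0 0 4;0 .194 .07 0 0 0 4;0 0 0 0 0 0 4'
```

```text
t: 9.3
eef_pos: [0.6179, -0.1792, 0.2124]
ee_rot: [[-0.059, 0.998, 0.0], [0.998, 0.059, 0.001], [0.001, 0.0, -1.0]]
contact_force: [-1.8, 5.3, 2.1]
width: 0.098
finger_force: 36.3
t: 9.8
eef_pos: [0.6585, -0.1769, 0.2014]
ee_rot: [[-0.059, 0.998, 0.001], [0.998, 0.059, 0.001], [0.001, 0.001, -1.0]]
contact_force: [0.3, 5.3, 2.3]
width: 0.097
finger_force: 36.7
```

```bash
python3 -m handwheel '0 .07 .027 0 0 0 4;0 0 0 0 0 0 4;0 0 0 0 0 0 22;0 0 0 0 0 0 22;0 0 0 0 0 0 22' ; python3 -m handwheel '0 0 -.5 0 0 0 22;0 0 -.6 0 0 0 22;0 -.8 0 0 0 0 36;0 -.9 0 0 0 0 36;0 -.9 0 0 0 0 36;0 -.9 0 0 0 0 36;0 -.9 0 0 0 0 36;-1 -.9 0 0 0 0 36;-1 -.9 0 0 0 0 36;-1 -.9 0 0 0 0 36'
python3 - <<'E'
from h import *
np.set_printoptions(precision=4,suppress=True)
P=robot.get_image('top'); S=robot.get_image('scene')
for o in('handle','handle_end','spare','lid_bar','lens','lid_hinge'):
    print(o,[(round(x['p'],2),w(P,x['centre'])) for x in robot.mark_of(o,P)[:2]])
cv2.imwrite('pics/c3.png',cv2.resize(P['image'][150:270,320:450],None,fx=4.5,fy=4.5,interpolation=cv2.INTER_CUBIC))
m=robot.trace('handle',P)
if m:
    p=deproj(P,m[0]['mask']); print(m[0]['p'],len(p),p.mean(0),p.min(0),p.max(0)); print(cv2.minAreaRect((p[:,:2]*1000).astype(np.float32)))
E
```

```text
t: 10.3
eef_pos: [0.6606, -0.1778, 0.2002]
ee_rot: [[-0.058, 0.998, 0.0], [0.998, 0.058, -0.0], [-0.0, 0.0, -1.0]]
contact_force: [-0.6, -0.1, 0.3]
width: 0.256
finger_force: 0.0
t: 11.3
eef_pos: [0.3458, -0.3088, 0.2556]
ee_rot: [[-0.059, 0.998, 0.001], [0.998, 0.059, -0.001], [-0.001, 0.001, -1.0]]
contact_force: [1.3, -1.1, -0.2]
width: 0.42
finger_force: 0.0
handle [(0.52, array([ 0.4568, -0.1923,  0.0318])), (0.44, array([0.448 , 0.3217, 0.2041]))]
handle_end [(0.66, array([ 0.4582, -0.1383,  0.0307])), (0.56, array([ 0.3332, -0.2228, -0.001 ]))]
spare [(0.73, array([ 0.5274, -0.1793,  0.0294]))]
lid_bar [(0.59, array([ 0.6582, -0.1737,  0.2161])), (0.58, array([ 0.5159,  0.5359, -0.0014]))]
lens []
lid_hinge [(0.95, array([ 0.59  , -0.1823,  0.0584]))]
0.65 190 [ 0.4592 -0.193   0.0402] [ 0.4479 -0.2443  0.03  ] [ 0.4728 -0.1378  0.0538]
((458.9441833496094, -191.25912475585938), (23.729951858520508, 106.74732208251953), 3.7038331031799316)
```

View pics/c3.png

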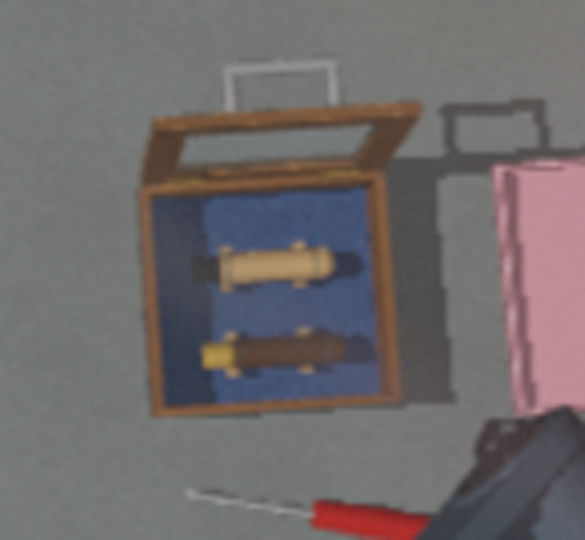

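```bash
python3 -m handwheel '.8 .75 0 0 0 0 36;.8 .75 .4 0 0 0 36;.8 .75 .8 0 0 0 36;0 0 .8 0 0 0 36;0 0 0 0 0 0 36';python3 g.py .460 -.190 .013 3.46
```

```text
t: 12.25
eef_pos: [0.4338, -0.1993, 0.1648]
ee_rot: [[-0.062, 0.998, -0.007], [0.998, 0.062, 0.004], [0.004, -0.006, -1.0]]
contact_force: [-0.2, 0.2, 0.9]
width: 0.42
finger_force: 0.0
t 12.25 pos [ 0.434 -0.199  0.165] F [-0.174  0.196  0.917] w 0.4201728731465356 ff 0.0 q [-0.528  0.311  1.896 -0.     0.942 -0.59 ]
shift [0.14  0.554 3.033] turn [-0.073 -0.048  0.017]
```

```bash
python3 -m handwheel '.14 .55 0 0 0 0 36;0 0 .5 0 0 0 36;0 0 .5 0 0 0 36;0 0 0 0 0 0 36';python3 g.py .460 -.190 .013 3.46
```

```text
t: 12.65
eef_pos: [0.4613, -0.1931, 0.1177]
ee_rot: [[-0.058, 0.998, -0.003], [0.998, 0.058, 0.002], [0.002, -0.003, -1.0]]
contact_force: [-0.1, -0.2, -0.1]
width: 0.42
finger_force: 0.0
t 12.65 pos [ 0.461 -0.193  0.118] F [-0.104 -0.226 -0.067] w 0.42026674203585085 ff 0.0 q [-0.49   0.42   1.877 -0.     0.848 -0.548]
shift [ 0.06  -0.016  2.094] turn [-0.034 -0.019 -0.022]
```

```bash
python3 -m handwheel '.04 -.01 .5 0 0 0 36;0 0 .5 0 0 0 36;0 0 .5 0 0 0 36;0 0 .3 0 0 0 36;0 0 .2 0 0 0 36;0 0 0 0 0 0 36';python3 g.py .460 -.190 .013 3.46
```

```text
t: 13.25
eef_pos: [0.4618, -0.1918, 0.019]
ee_rot: [[-0.058, 0.998, -0.0], [0.998, 0.058, 0.0], [0.0, -0.0, -1.0]]
contact_force: [-0.5, -1.0, -0.3]
width: 0.423
finger_force: 0.0
t 13.25 pos [ 0.462 -0.192  0.019] F [-0.469 -0.995 -0.316] w 0.42271081647745673 ff 0.0 q [-0.487  0.596  1.917 -0.     0.628 -0.545]
shift [ 0.038 -0.034  0.119] turn [-0.001 -0.    -0.025]
```

```bash
python3 -m handwheel '.03 -.02 .11 0 0 0 36;0 0 0 0 0 0 30;0 0 0 0 0 0 20;0 0 0 0 0 0 15;0 0 0 0 0 0 15;0 0 0 0 0 0 15;0 0 0 0 0 0 15' 30;python3 g.py .460 -.190 .013 3.46
```

```text
t: 13.95
eef_pos: [0.4618, -0.1909, 0.0149]
ee_rot: [[-0.058, 0.998, 0.003], [0.998, 0.058, -0.002], [-0.002, 0.003, -1.0]]
contact_force: [-0.1, -1.6, 8.8]
width: 0.271
finger_force: 28.9
t 13.95 pos [ 0.462 -0.191  0.015] F [-0.116 -1.573  8.842] w 0.27145045618592406 ff 28.910918533802032 q [-0.485  0.602  1.921 -0.     0.614 -0.543]
shift [ 0.02  -0.036  0.038] turn [ 0.036  0.024 -0.021]
```

```bash
python3 -m handwheel '0 0 0 0 0 0 15;0 0 0 0 0 0 15;0 0 -.2 0 0 0 15;0 0 -.4 0 0 0 15;0 0 -.6 0 0 0 15;0 0 -.8 0 0 0 15;0 0 -.8 0 0 0 15;0 0 -.6 0 0 0 15;0 0 0 0 0 0 15' 60;python3 g.py .447 .10 .185 0
```

```text
t: 14.85
eef_pos: [0.4621, -0.1908, 0.188]
ee_rot: [[-0.058, 0.998, 0.007], [0.998, 0.059, -0.004], [-0.004, 0.007, -1.0]]
contact_force: [-0.6, 0.1, -1.9]
width: 0.26
finger_force: 58.8
t 14.85 pos [ 0.462 -0.191  0.188] F [-0.57   0.076 -1.863] w 0.2600317000934508 ff 58.84867608547211 q [-0.485  0.31   1.829  0.     0.995 -0.543]
shift [5.824 0.038 0.036] turn [0.079 0.045 0.671]
```

```bash
python3 - <<'E'
from h import *
np.set_printoptions(precision=4,suppress=True)
L=[]
for k in range(4):
    P=robot.get_image('top')
    for o in('lens','stand'):
        r=[x for x in robot.mark_of(o,P) if w(P,x['centre'])[1]>.25]
        if r: print(o,round(r[0]['p'],2),w(P,r[0]['centre']))
g=P['image'].astype(float).mean(2)
# barrel rows/cols, print profile for subpixel work
print(g[218:246:1,196:234:3].astype(int))
print('z',(P['z_map'][218:246:1,196:234:3]*1000).astype(int))
E
```

```text
stand 0.65 [ 0.4443  0.3747 -0.005 ]
lens 0.88 [0.4504 0.3201 0.2055]
stand 0.74 [ 0.4446  0.3699 -0.0055]
lens 0.65 [0.4498 0.3197 0.202 ]
stand 0.97 [ 0.4445  0.3754 -0.0017]
lens 0.69 [0.4467 0.3242 0.2027]
stand 0.68 [ 0.444   0.3721 -0.0053]
[[ 75  75  66  70  70  67  62  62  54  59  71  72  69]
 [ 72  68  48  50  49  51  52  56  56  66  88  86  72]
 [ 74  61  52  52  52  53  52  61  65  86  86  86  74]
 [ 89  79  61  63  64  63  63  79  87  88  86  89  72]
 [120 110  85  87  86  86  85  87  86  88  87  87  70]
 [121 109  87  86  88  86  86  87  86  88  87  88  72]
 [122 110  83  85  85  85  87  86  86  89  87  87  71]
 [120 112  84  85  86  84  87  84  84 108  88  88  74]
 [142 141  78  80  78  74  80  67  64 139  97  87  72]
 [185 188  42  42  44  37  35  29  30 155  96  88  72]
 [189 190  23  26  44  31  26  26  26 165  98  87  75]
 [178 179  24  26  47  31  26  31  33 175 101  86  75]
 [112 129  25  19  36  28  21  29  42 183 104  82  70]
 [ 80 121  23  24  40  24  27  26  39 186 105  58  56]
 [ 78 124  26  25  39  29  26  29  38 187 107  55  53]
 [ 96 125  21  25  40  27  2
[... 1894 characters left out ...]
633 1647 1836 1833]
 [1626 1632 1633 1640 1636 1644 1645 1644 1825 1637 1649 1828 1829]
 [1628 1634 1833 1821 1841 1836 1835 1841 1830 1827 1836 1842 1827]
 [1640 1845 1832 1834 1830 1830 1831 1834 1831 1828 1830 1836 1825]
 [1639 1842 1836 1824 1833 1832 1833 1826 1827 1826 1828 1829 1822]
 [1637 1837 1834 1829 1835 1840 1833 1833 1841 1832 1830 1828 1823]
 [1646 1850 1833 1830 1827 1833 1830 1830 1829 1834 1820 1827 1831]
 [1640 1845 1824 1833 1830 1837 1832 1828 1832 1837 1827 1827 1831]
 [1634 1841 1833 1822 1835 1816 1832 1837 1826 1829 1833 1821 1834]
 [1843 1843 1827 1833 1832 1825 1830 1837 1825 1832 1832 1842 1824]
 [1841 1849 1831 1837 1835 1830 1819 1836 1833 1831 1834 1832 1836]]
```

```bash
python3 - <<'E'
from h import *
np.set_printoptions(precision=4,suppress=True)
G=0;Z=[]
for k in range(4):
    P=robot.get_image('top'); G=G+P['image'].astype(float).mean(2)/4; Z.append(P['z_map'])
Z=np.median(Z,0)
us=np.array([u for u in range(202,222) if not 207<=u<=209]); cs=[];ws=[]
for u in us:
    c=G[:,u]; lev=(c[222:225].mean()+c[228:234].mean())/2
    a=np.interp(-lev,-c[223:229],np.arange(223,229)); b=np.interp(lev,c[233:239],np.arange(233,239)); cs.append((a+b)/2); ws.append(b-a)
k=np.polyfit(us,cs,1); print('slope',k[0],'resid',np.std(cs-np.polyval(k,us)),'width',np.mean(ws))
f=200/np.tan(np.radians(P['fovy']/2)); M=np.array(P['cam_to_world'])
def ray(u,v,zw):
    d=M[:3,:3]@[(u-P['cx'])/f,-(v-P['cy'])/f,-1]; return M[:3,3]+d*(zw-M[2,3])/d[2]
m=np.zeros((400,640),bool); m[228:234,202:221]=1; Q=dict(P,z_map=Z); p=deproj(Q,m); 
print('top profile z',[np.round(np.median(deproj(Q,(lambda q:(q.__setitem__((r,slice(202,221)),1),q)[1])(np.zeros((400,640),bool)))[:,2]),4) for r in range(227,236)])
za=.204
for u in(202,221,226): print(u,ray(u,np.polyval(k,u),za))
print('ring row profile', G[231,218:236].astype(int), [ray(u,231,.204)[1] for u in(225,227,229)])
print('ring z', Z[228:234,222:230].min(), )
# case yaw/ scale check: handle in hand
E
```

```text
slope -0.027873378663859933 resid 0.1844547465467831 width 9.759707134857917
top profile z [np.float64(0.2064), np.float64(0.2107), np.float64(0.2129), np.float64(0.2156), np.float64(0.2151), np.float64(0.2154), np.float64(0.2144), np.float64(0.2122), np.float64(0.2099)]
202 [0.4455 0.3999 0.204 ]
221 [0.4471 0.339  0.204 ]
226 [0.4475 0.323  0.204 ]
ring row profile [ 27  25  41 107 168 187 185 157 105  76  61  59  58  59  56  56  66  72] [np.float64(0.32621930545714445), np.float64(0.31980666948854364), np.float64(0.3133939386908587)]
ring z 1.6277623
```

```bash
python3 - <<'E'
from h import *
np.set_printoptions(precision=3,suppress=True,linewidth=200)
G=0
for k in range(3): G=G+robot.get_image('top')['image'].astype(float).mean(2)/3
print(G[219:250,228:238].astype(int))
print(G[240:256,200:232:3].astype(int))
vs=[v for v in range(222,246) if not 229<=v<=238]; e=[]
for v in vs:
    c=G[v,229:236]; lo=c.min(); lev=(87+lo)/2; i=np.argmax(c<lev); e.append(229+i-1+(c[i-1]-lev)/(c[i-1]-c[i]))
print(np.array(e)); k=np.polyfit(vs,e,1); print(k,np.std(e-np.polyval(k,vs)))
E
python3 -m handwheel '.9 0 0 0 0 0 15;.9 0 0 0 0 0 15;.9 0 0 0 0 0 15;.9 0 0 0 0 0 15;.9 0 0 0 0 0 15;.9 0 0 0 0 0 15;.4 0 0 0 0 .2 15;0 0 0 0 0 .2 15;0 0 0 0 0 0 15'
python3 g.py .4525 .203 .184 1.6
```

```text
[[ 86  85  85  86  70  59  69  78 106 122]
 [ 87  85  86  89  71  60  69  76 106 121]
 [ 86  86  87  88  72  61  70  76 100 118]
 [ 86  87  88  87  72  61  70  73  79 105]
 [ 87  87  87  87  71  62  71  74  77 106]
 [ 88  88  86  87  71  61  69  73  77 105]
 [ 87  87  87  87  72  61  68  74  76 106]
 [ 87  87  87  86  73  59  66  72  76 105]
 [ 87  88  88  87  73  59  67  73  76 102]
 [ 87  86  88  86  72  60  67  72  76 102]
 [ 87  87  88  88  75  60  67  73  75 103]
 [ 82  81  83  81  71  60  67  74  76  97]
 [ 62  58  58  59  57  56  66  72  73  76]
 [ 59  55  55  55  54  55  66  73  75  74]
 [ 59  56  55  55  54  55  67  74  76  75]
 [ 61  56  56  56  56  57  66  74  75  76]
 [ 66  66  65  65  62  57  67  74  75  84]
 [ 84  84  86  85  78  63  67  73  78 104]
 [ 86  86  86  87  81  64  65  72  78 105]
 [ 87  88  87  88  82  64  64  72  77 105]
 [ 87  88  87  88  82  65  65  73  77 104]
 [ 89  88  88  88  83  66  67  75  77 102]
 [ 87  86  86  87  83  66  65  75  77  97]
 [ 88  87  87  87  84  67  66  74  72  77]
 [ 88  88  87  87  84  67  66  74  74  75]
 [ 87  86  85  86  86  70
[... 816 characters left out ...]
123 123 124 121 123 122 122]
 [120 121 125 124 122 124 124 121 124 122 122]
 [121 122 124 125 124 124 124 122 123 122 121]
 [121 121 124 124 124 124 124 121 122 124 123]]
[231.88  231.817 231.821 231.867 231.988 232.016 231.944 232.376 232.404 232.425 232.46  232.465 232.556 228.699]
[ -0.009 233.984] 0.9265456118124763
t: 16.7
eef_pos: [0.4435, 0.0995, 0.1829]
ee_rot: [[-0.024, 1.0, -0.0], [1.0, 0.024, -0.0], [-0.0, -0.0, -1.0]]
contact_force: [1.1, -1.1, -0.7]
width: 0.264
finger_force: 58.8
t 16.7 pos [0.443 0.099 0.183] F [ 1.091 -1.06  -0.666] w 0.26399816270141185 ff 58.84792149066925 q [ 0.118  0.241  1.939 -0.     0.961  0.094]
shift [ 2.065  0.23  -0.022] turn [-0.     0.002 -0.042]
```

```bash
python3 -m handwheel '.8 .1 0 0 0 -.05 15;.4 .04 0 0 0 0 15;0 0 0 0 0 0 15;0 0 0 0 0 0 15'
python3 - <<'E'
from h import *
np.set_printoptions(precision=4,suppress=True)
P=robot.get_image('top'); S=robot.get_image('scene')
a=cv2.resize(P['image'][190:280,190:290],None,fx=4,fy=4,interpolation=cv2.INTER_CUBIC)
b=cv2.resize(S['image'][130:220,340:440],None,fx=4,fy=4,interpolation=cv2.INTER_CUBIC)
cv2.imwrite('pics/c4.png',np.hstack([a,b]))
for pic,n in((P,'T'),(S,'S')):
    for o in('handle_end','lens','handle'):
        print(n,o,[(round(x['p'],2),w(pic,x['centre'])) for x in robot.mark_of(o,pic)[:2]])
print(robot.get_state()['eef_pos'],robot.get_state()['t'])
E
```

```text
t: 17.1
eef_pos: [0.4491, 0.1587, 0.1828]
ee_rot: [[-0.028, 1.0, -0.0], [1.0, 0.028, -0.0], [-0.0, -0.0, -1.0]]
contact_force: [0.5, -1.0, 0.3]
width: 0.262
finger_force: 58.8
T handle_end []
T lens [(0.96, array([0.4508, 0.3203, 0.2035]))]
T handle []
S handle_end []
S lens []
S handle []
[0.4491 0.1593 0.183 ] 17.5
```

View pics/c4.png

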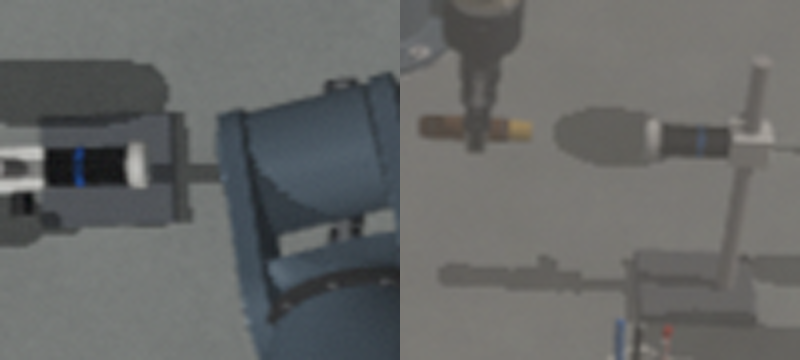

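```bash
cat > m.py <<'E'
from h import *
np.set_printoptions(precision=4,suppress=True,linewidth=200)
I=0;Z=[]
for k in range(6):
    S=robot.get_image('scene'); I=I+S['image'].astype(float)/6; Z.append(S['z_map'])
Z=np.array(Z); Z[Z==0]=np.nan; Z=np.nanmean(Z,0)
np.savez('s.npz',I=I,Z=Z,M=S['cam_to_world'],f=200/np.tan(np.radians(S['fovy']/2)),cx=S['cx'],cy=S['cy'])
E
python3 m.py; python3 - <<'E'
import numpy as np
np.set_printoptions(linewidth=220)
d=np.load('s.npz');I=d['I'];Z=d['Z']
for c in (2,0):print(I[154:176,342:378,c].astype(int))
print((Z[154:176,342:378:2]*1000).astype(int))
print(I[156:178,398:424].mean(2).astype(int)); print((Z[156:178,398:424:2]*1000).astype(int))
E
```

```text
[[121 121 121 121 121 121 121 121 121 120 121 121 121  99  77  80  89  99  99  87  78  78 104 121 121 120 120 121 121 120 121 121 121 121 120 121]
 [120 120 121 121 121 121 121 120 121 120 121 121 121 102  82  81  92 101 101  90  82  84 107 121 122 121 121 121 121 121 120 121 121 121 121 120]
 [121 120 121 121 121 121 121 120 121 121 121 121 121 114  94  80  87  93  93  85  82  96 114 122 122 122 122 122 122 121 121 121 120 120 121 121]
 [120 121 120 120 121 121 121 121 120 120 121 122 122 122 102  78  79  83  81  77  83 108 121 122 122 122 122 123 122 121 120 121 122 121 121 121]
 [121 121 120 117 112 110 110 110 112 114 115 117 117 116  96  76  77  79  77  75  87 109 119 119 121 121 121 122 122 121 121 122 123 121 121 121]
 [121 121 117 104  92  86  86  86  89  98 103 104 105 102  86  74  74  74  74  74  86 104 111 111 112 122 127 128 126 124 124 123 121 121 121 121]
 [122 121 114  95  85  85  85  84  84  91  97  98  99  97  83  74  75  76  75  74  81  96 101 100 102 122 140 143 141 139 137 128 121 121 121 121]
 [122 121 111  93  84  83  84  83  83  88  92  92  94  91  79  74  76  
[... 10568 characters left out ...]
999  999  997  998]
 [1005 1004 1004 1003 1002 1001 1001 1000 1000  999  999 1000  999]
 [1006 1007 1006 1006 1005 1003 1002 1004 1003 1001 1003 1001 1000]
 [1009 1008 1007 1007 1006 1006 1006 1006 1005 1003 1005 1004 1003]
 [1009 1009 1010 1008 1008 1007 1009 1005 1006 1007 1005 1004 1004]
 [1013 1011 1011 1010 1010 1010 1008 1008 1007 1008 1006 1006 1006]
 [1013 1012 1011 1012 1011 1010 1010 1009 1009 1008 1010 1008 1008]
 [1014 1015 1013 1013 1014 1012 1013 1010 1011 1010 1011 1008 1008]
 [1017 1017 1017 1014 1015 1014 1015 1012 1013 1013 1012 1012 1009]
 [1018 1018 1018 1015 1018 1015 1014 1014 1013 1013 1011 1011 1013]
 [1020 1019 1019 1018 1018 1019 1016 1015 1016 1016 1014 1014 1015]]
```

```bash
python3 - <<'E'
import numpy as np
np.set_printoptions(precision=3,suppress=True)
d=np.load('s.npz');M=d['M'];f,cx,cy=map(float,(d['f'],d['cx'],d['cy']))
def pr(p):
    c=np.linalg.inv(M)@np.r_[p,1]; return np.array([cx+f*c[0]/-c[2],cy-f*c[1]/-c[2]])
a=.028; D=np.array([-np.sin(a),np.cos(a),0]); H=np.array([.4491,.159,.183+.019])
for s in(-.055,-.04,.03,.045,.055): print('handle',s,pr(H+D*s))
for x,z in((.45,.2035),(.45,.2),(.4475,.2035)):
    L=np.array([x,.3215,z]); print(x,z,'lens',pr(L),'barrel',pr(L+D*.02),pr(L+D*.054))
E=1e-3
print('per mm',[pr(H+E*e)-pr(H) for e in np.eye(3)])
E
```

```text
handle -0.055 [344.554 160.552]
handle -0.04 [348.375 160.744]
handle 0.03 [366.249 161.643]
handle 0.045 [370.089 161.836]
handle 0.055 [372.65  161.965]
0.45 0.2035 lens [400.334 163.929] barrel [405.505 164.19 ] [414.309 164.633]
0.45 0.2 lens [400.244 164.63 ] barrel [405.409 164.89 ] [414.202 165.334]
0.4475 0.2035 lens [400.332 163.528] barrel [405.498 163.788] [414.294 164.231]
per mm [array([-0.014,  0.159]), array([0.255, 0.017]), array([ 0.012, -0.2  ])]
```

```bash
python3 g.py .4527 .208 .1847 1.7
```

```text
t 17.8 pos [0.449 0.16  0.183] F [-0.062  0.33  -0.679] w 0.2548156872393019 ff 58.850319385528564 q [ 0.244  0.28   1.886 -0.     0.975  0.216]
shift [ 0.964  0.101 -0.035] turn [ 0.     0.    -0.019]
```

```bash
python3 -m handwheel '.3 .03 -.01 0 0 0 15;.3 .03 -.01 0 0 0 15;.24 .03 -.01 0 0 0 15;.12 .01 0 0 0 0 15;0 0 0 0 0 0 15;0 0 0 0 0 0 15;0 0 0 0 0 0 15;0 0 0 0 0 0 15'
python3 g.py .4527 .208 .1847 1.7
```

```text
t: 18.6
eef_pos: [0.4527, 0.2074, 0.1844]
ee_rot: [[-0.027, 1.0, -0.0], [1.0, 0.027, -0.0], [-0.0, -0.0, -1.0]]
contact_force: [0.1, 0.3, -0.2]
width: 0.264
finger_force: 58.8
t 18.6 pos [0.453 0.207 0.184] F [ 0.147  0.272 -0.235] w 0.2637463777961433 ff 58.84925365447998 q [ 0.336  0.315  1.832 -0.     0.995  0.309]
shift [ 0.011  0.001 -0.005] turn [-0.001  0.001 -0.026]
```

```bash
python3 m.py; python3 - <<'E'
import numpy as np
from h import *
np.set_printoptions(linewidth=220,suppress=True,precision=2)
d=np.load('s.npz');I=d['I'];B=I[:,:,0]
M=d['M'];f,cx,cy=map(float,(d['f'],d['cx'],d['cy']))
from workcell import robot
s=robot.get_state();H=s['eef_pos']+.019*s['ee_rot'][:,2];D=s['ee_rot'][:,0]
def pr(p):
    c=np.linalg.inv(M)@np.r_[p,1]; return np.array([cx+f*c[0]/-c[2],cy-f*c[1]/-c[2]])
L=np.array([.4495,.323,.2037])
for n,p in [('butt',H-D*.055),('wood',H-D*.04),('wood2',H+D*.025),('brass',H+D*.045),('end',H+D*.055),('lens',L),('b1',L+D*.03),('b2',L+D*.06)]:
    q=pr(p); u=int(round(q[0])); c=B[150:180,u-1:u+2].mean(1); v0=int(q[1])-150
    mid=c[v0-1:v0+3].min(); 
    bg=(c[v0-8]+c[v0+8])/2; lev=(bg+mid)/2
    i=v0
    while c[i]<lev:i-=1
    a=i+(c[i]-lev)/(c[i]-c[i+1]); i=v0
    while c[i]<lev:i+=1
    b=i-(c[i]-lev)/(c[i]-c[i-1])
    print(n,'pred',q,'obs centre v',150+(a+b)/2,'width',b-a)
r=int(pr(H)[1])+1; print('row',r,list(zip(range(350,410),B[r-1:r+2,350:410].mean(0).astype(int))))
P=S=robot.get_image('scene'); cv2.imwrite('pics/c5.png',cv2.resize(P['image'][110:230,330:450],None,fx=5,fy=5,interpolation=cv2.INTER_CUBIC))
E
```

```text
butt pred [356.49 169.18] obs centre v 131.6500000000008 width 49.79999999999788
wood pred [360.28 169.38] obs centre v 146.12012987012952 width -10.16883116883291
wood2 pred [376.75 170.23] obs centre v 208.9010416666663 width -35.36458333333103
brass pred [381.83 170.49] obs centre v 155.47656250000037 width 24.578124999999282
end pred [384.37 170.62] obs centre v 167.79015022675736 width 2.769189342403628
lens pred [400.73 163.84] obs centre v 164.13725198412698 width -0.24771825396826053
b1 pred [408.48 164.23] obs centre v 164.65059621446238 width 8.087069422091046
b2 pred [416.26 164.62] obs centre v 165.12916939175932 width 8.287115761935906
row 170 [(350, np.int64(117)), (351, np.int64(116)), (352, np.int64(116)), (353, np.int64(116)), (354, np.int64(116)), (355, np.int64(116)), (356, np.int64(116)), (357, np.int64(116)), (358, np.int64(116)), (359, np.int64(115)), (360, np.int64(114)), (361, np.int64(114)), (362, np.int64(114)), (363, np.int64(113)), (364, np.int64(113)), (365, np.int64(113)), (366, np.int64(113)), (367, np.int64(113)), (368, np.int64(112)), (369, np.int64(1
[... 171 characters left out ...]
t64(115)), (378, np.int64(114)), (379, np.int64(114)), (380, np.int64(114)), (381, np.int64(114)), (382, np.int64(114)), (383, np.int64(111)), (384, np.int64(109)), (385, np.int64(105)), (386, np.int64(102)), (387, np.int64(102)), (388, np.int64(98)), (389, np.int64(94)), (390, np.int64(94)), (391, np.int64(93)), (392, np.int64(93)), (393, np.int64(93)), (394, np.int64(93)), (395, np.int64(92)), (396, np.int64(93)), (397, np.int64(93)), (398, np.int64(93)), (399, np.int64(93)), (400, np.int64(95)), (401, np.int64(96)), (402, np.int64(101)), (403, np.int64(105)), (404, np.int64(104)), (405, np.int64(101)), (406, np.int64(105)), (407, np.int64(110)), (408, np.int64(111)), (409, np.int64(111))]
```

View pics/c5.png

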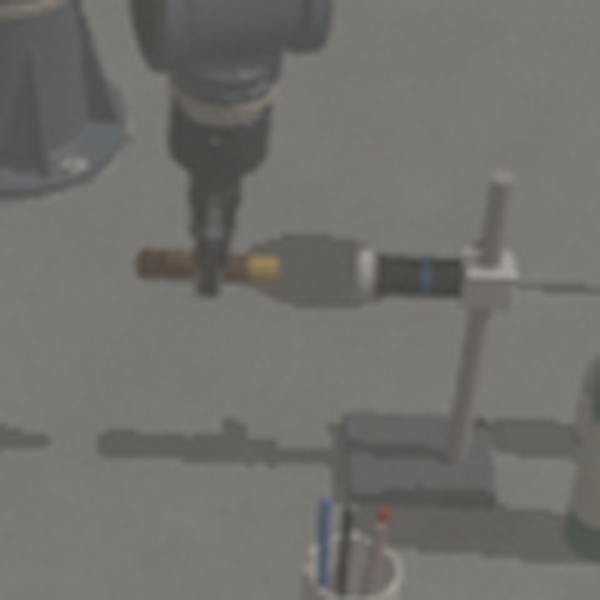

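```bash
python3 - <<'E'
import numpy as np
from workcell import robot
np.set_printoptions(suppress=True,precision=2,linewidth=200)
d=np.load('s.npz');B=d['I'][:,:,0];M=d['M'];f,cx,cy=map(float,(d['f'],d['cx'],d['cy']))
s=robot.get_state();H=s['eef_pos']-.019*s['ee_rot'][:,2];D=s['ee_rot'][:,0]
def pr(p):
    c=np.linalg.inv(M)@np.r_[p,1]; return np.array([cx+f*c[0]/-c[2],cy-f*c[1]/-c[2]])
L=np.array([.4495,.323,.2037])
def edge(c,v0):
    a=c[v0-7:v0+1]; b=c[v0:v0+8]; m=c[v0-1:v0+2].mean()
    la=(a[:2].mean()+m)/2; lb=(b[-2:].mean()+m)/2
    i=v0
    while c[i]<la:i-=1
    j=v0
    while c[j]<lb:j+=1
    return i+(c[i]-la)/(c[i]-c[i+1]), j-(c[j]-lb)/(c[j]-c[j-1])
for n,p in [('wood',H-D*.043),('wood',H-D*.034),('b1',L+D*.025),('b2',L+D*.055)]:
    q=pr(p);u=int(round(q[0]));a,b=edge(B[:,u-1:u+2].mean(1),int(round(q[1]))); print(n,q,(a+b)/2,b-a,'d',(a+b)/2-q[1])
print(pr(H+D*.055),pr(L)); r=163
print(B[161:165,376:388].mean(0).astype(int)); print(d['I'][160:168,396:406].mean(2).astype(int))
print(B[156:172,378:384].astype(int).T)
E
```

```text
wood [359.99 161.83] 162.3645947361417 6.076948833854885 d 0.5381095399223739
wood [362.29 161.94] 162.43737463805417 5.956274588402863 d 0.49438413851362384
b1 [407.19 164.16] 164.68206702565448 8.43257376762105 d 0.5200420075108241
b2 [414.96 164.55] 165.02236697662406 8.728254552499038 d 0.4677320604413353
[385.15 163.1 ] [400.73 163.84]
[72 75 76 79 85 88 89 89 89 89 90 91]
[[ 94  94  94  93  93 107 134 144 129 110]
 [ 94  93  94  93  93 114 142 154 137 100]
 [ 94  94  94  94  94 117 141 150 134  97]
 [ 93  94  93  94  94 113 136 144 129  95]
 [ 93  93  93  94  94 110 130 139 125  92]
 [ 93  93  94  93  94 108 125 133 121  90]
 [ 93  93  93  93  94 106 118 124 110  84]
 [ 93  93  93  93  95 102 110 114  99  76]]
[[115 115 115 116 106  80  77  76  73  71  84 108 114 115 115 114]
 [115 115 115 111  96  82  80  78  75  72  82 103 114 114 115 114]
 [114 114 109  98  89  87  88  84  80  76  82  99 113 114 114 114]
 [114 113 106  91  90  91  92  88  82  78  82  94 106 114 114 114]
 [114 114 106  91  90  92  92  88  83  78  83  90 100 113 114 114]
 [114 110  97  90  90  91  92  88  84  79  82  90  94 106 113 113]]
```

```bash
python3 - <<'E'
from h import *
np.set_printoptions(precision=4,suppress=True)
P=robot.get_image('top')
for o in('lid_bar','spare'): print(o,[(round(x['p'],2),w(P,x['centre'])) for x in robot.mark_of(o,P)[:1]])
s=robot.get_state(); print(s['t'],s['eef_pos'],s['dq'])
print(robot.hand_in())
E
```

```text
lid_bar [(0.73, array([ 0.6596, -0.1757,  0.215 ]))]
spare [(0.57, array([ 0.5243, -0.182 ,  0.0289]))]
19.1 [0.4527 0.2078 0.1844] [ 0.0002 -0.0007  0.0009 -0.0003  0.0002  0.0007]
the job is handed in; nothing more can be done
None
```

The job is handed in at 19.1 s: the lid is open on its stop, and the dark handle is held steady and level in line with the lens, brass end facing it. By image measurement the brass end is about 58–62 mm from the glass. The pale handle is still in its cradle; no verdict came back.

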